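Tuck a serving paddle under the weighted bar of a sloping stand

ROBOT

A 7-joint arm with a two-finger parallel gripper is mounted at the origin on a cart in front of the work surface, level with it; the furniture and walls round the work are solid. World frame = base frame: x ahead of the robot, y to its left, z up, the work surface at z = 0. Lengths are in m, angles in rad, forces in N, time in s.
With the tool pointing down it reaches from about 0.4 to 0.85 m from the base axis. Payload 10.4 kg.
Tool frame: the origin (TCP) lies between the finger pads; the fingertips stand ahead of it and the grasp point (between the pads) lies 5 mm behind it (manip.tip_extent is the z of the fingertips in the tool frame, in m); z points along the fingers, y is the line along which they close (so a half turn about z gives the same grasp; the last joint's range is limited). The gripper opens to 85 mm and grips with 20 to 120 N. Pads are 22 mm wide; open, the fingers measure 114 mm over their backs; the gripper's body (76 mm by 85 mm) begins 54 mm behind the grasp point. The pads swing forward as they close: fully open they stand 13 mm farther back than shut.
Start: joints at [-1.318, 0.332, -0.065, 1.46, 0.022, 1.35, -0.088], TCP at [0.17, 0.601, 0.245] pointing down, gripper open.
Joint ranges: [-2.6, 2.6], [-0.5, 2.12], [-1.47, 1.34], [0.16, 2.42], [-1.27, 4.41], [0.06, 2.06], [-2.6, 2.6]. Speed limits (rad/s): [2.22, 2.22, 2.79, 2.79, 3.14, 3.14, 3.14].

INTERFACE

Orientations are given as a unit quaternion [x, y, z, w].
In Python, from workcell import status, viewer, manip gives the robot as it stands.
- The arm moves only by the tool play_rows, never from a script. Its argument "plan" is one flat list of numbers, 7 for each row, row after row: the turn, a rotation vector about the tool's x, y, z in degrees, then the shift along the tool's x, y, z in m, then the opening, from 0 (shut) to 1 (fully open). In form: [ax, ay, az, dx, dy, dz, grip, ax, ay, az, dx, dy, dz, grip, ...]. A call has 1 to 20 rows; each row is the pose to reach, as a shift and turn from the pose commanded when the call began, along the tool's axes at that moment; what a row does not reach only later rows make up. A row lasts 1/8 s, in which the tool goes at most 62.5 mm and 10.7 degrees, less where a joint would pass 70% of its speed; a pose out of reach is approached as far as the arm can. A call with a gripper value outside its range is refused whole. The fingers move at their own pace and stop on an object; "squeeze" is the grip in N (left out, the last holds). Time passes only in rows, so rows that repeat a pose let the fingers close. It gives the time, the measured TCP pose, the force, the opening and the grip force at its end, in the units of the state.
- status.get_obs(): the state, without advancing time (a new reading comes with each control period).
- viewer.camera(name): name is "scene" or "side" or "wrist"; returns the picture (384x512x3 uint8, red, green, blue); there is no depth.
- viewer.camera_model(name): a dict with "fx", "fy", "cx", "cy" (pixels), "R" (3x3) and "t" (3): a world point X has camera coordinates R X + t. Camera axes: x right, y down, z forward; pixel columns grow to the right and rows downward; lengths in m; the calibration is good to about 2 mm. A picture is of the moment at which its call begins: read the wrist's pose just before it. camera_model takes no time and is no camera call; for the wrist camera it gives the pose at the moment of the call.
- manip.hand_in(): hands the job in; it is judged then, once.
The state is a dict: "clock": time; "joint_pos": joint angles; "joint_velocities": joint speeds; "tau": joint torques, N m; "position": TCP position; "ee_rot": TCP orientation; "ft_force": force on the tool from outside, world axes, zero at the start; "torque": the same for the moment, N m; "grip_width": opening from 0.0 (shut) to 1.0 (fully open); "grasp_force": force on a finger pad.
Only numpy, scipy, OpenCV 4.12 (cv2) and the standard library are available. Lean on these libraries where they do the work, as an engineer would, in place of code of your own. Each camera call takes 0.05 s, during which the arm holds its last target. There are 200 camera calls.

TASK

Put the wooden serving paddle that lies on the worktop away in the sloping stand, flat on top of the two paddles already in it: slide its broad end up under the weighted bar so that the bar holds it down, then bring its shoulders over the two upright stops and draw it back down until they rest against the stops, square and in line with the others, handle sticking out at the low end. Let go of it, leave the two stored paddles seated, and do not knock the other things on the worktop about.

Things in the scene. Friction and masses are not known exactly. Their poses are not given: they have to be found in the camera images.
- paddle_center (a point): Loose pale wooden paddle (90 g) lying on the worktop, 170 mm long, 12 mm thick: body 95 x 66 mm, round-ended handle 75 x 24 mm from the middle of one end, a square shoulder each side of it. Point: middle of length, width and thickness. x runs from handle to broad end; handle end x = -85, shoulders -10, broad end (nose) +85 mm; y across; z through its thickness, up as it lies
- pile_low_center (a point): Bottom paddle in the stand: same shape, point and axes as the loose one; not fixed, held by the bar and by its shoulders against the stops
- pile_high_center (a point): Upper of the two paddles already in the stand, on top of the bottom one; same shape, point and axes
- stand: Fixed dark wooden stand, base 150 x 100 mm, about 165 mm high; origin under the middle of its base, x to its high back. Two upright stops at the low front of its bed: bed x = -12 to 0, y = 18 to 38 mm on either side, 32 mm high off the bed; handles pass between them (36 mm gap) and overhang the front freely
- bed: The stand's sloping bed, 84 mm wide, rising 0.5 rad (29 deg) to the back. Origin on its face, mid-width, on the line of the stop faces that shoulders rest on, 75 mm above the worktop. x up the slope (bed from -12 to +125 mm), y left, z off the bed. Stored paddles fill z = 0 to 24 mm; a third seated paddle's centre is at x = 10, y = 0, z = 30 mm
- hold_bar (a joint): Angle (rad) of the weighted steel bar (250 g, no spring, falls back): 0 resting on the two paddles, grows as it lifts, to 1.2; about 0.15 on a third. Hinge at bed x = 125, z = 18 mm. At 0 its 12 mm round cross bar lies at bed x = 45, underside z = 24 mm, with side arms 104 mm apart. A nose pushed up the slope under the lip lifts it with a few newtons
- lip_edge (a point): Middle of the free edge of the steel lip, 70 mm wide, that flares from the cross bar down the slope and off the bed at 35 degrees; moves with the bar. With the bar at 0 it is at bed x = 2, z = 64 mm
- lemon: yellow lemon, 73x56x55 mm; leave alone; origin under its centre
- tin: food tin, 57 mm across, 72 mm high; leave alone; origin under its centre
- garlic: garlic bulb, 60 mm; leave alone; origin under its centre
- cup: white espresso cup, 60x84x49 mm; leave alone; origin under its centre
- timer: round kitchen timer, 64 mm across, 47 mm high; leave alone; origin under its centre
- spoon: steel teaspoon, 130 mm long; leave alone; origin under its centre
- scissors: kitchen scissors lying flat, 206x84x11 mm; leave alone; origin under its centre
Not all that is in view belongs to the job. What is shaped like the part that bears paddle_center but purple is not meant.

How it is judged:
By the outcome, as a careful person would: the job done as asked, in the order asked, and still so for the second after the job is handed in, with the robot touching nothing.
It also fails if it takes over 48 s, if anything falls off the work surface, if the arm or the gripper's body presses on something with over 40 N, if the wrist force passes 120 N, or if a joint passes its speed limit or range.

## Working session

There is one attempt and no reset: what is moved stays moved. The work goes in short steps, Python scripts to look and compute and a tool call to move; the robot and the scene stay as the last step left them, time stands still between calls to the robot, and variables do not carry over. Pictures are saved under pics/ and viewed, at most 10 in all, crops included, and the job is handed in when it is done.

Besides the shell and the picture viewer there is one more tool, called after ">>>" as name(argument=value, ...), one argument or row to a line, values as JSON. play_rows: Moves the arm, as the interface text tells. Its arguments: {"type":"object","properties":{"plan":{"type":"array","items":{"type":"number"}},"squeeze":{"type":"number"}},"required":["plan"]}

```bash
mkdir -p pics
cat > h.py <<'E'
import numpy as np,cv2
from workcell import status,viewer,manip
def snap(n,f):
    im=viewer.camera(n); cv2.imwrite('pics/'+f,im[:,:,::-1]); return im
E
python3 - <<'E'
from h import *
a=snap('scene','a.png');b=snap('side','b.png')
for n in('scene','side','wrist'):print(n,viewer.camera_model(n))
s=status.get_obs();print(s,manip.tip_extent)
E
```

```text
scene {'fx': 437.2780019002391, 'fy': 437.2780019002391, 'cx': 264.1026636940713, 'cy': 188.26432081037396, 'R': array([[ 0.3314497 , -0.94335662,  0.01481174],
       [-0.75344789, -0.2741087 , -0.59764596],
       [ 0.5678533 ,  0.1869297 , -0.8016233 ]]), 't': array([-0.1077847 ,  0.49999849,  1.32040164])}
side {'fx': 429.58611448536146, 'fy': 429.58611448536146, 'cx': 253.15470951985128, 'cy': 189.75406677029352, 'R': array([[-0.87970935, -0.47529584,  0.01432914],
       [-0.32014112,  0.56971908, -0.75692129],
       [ 0.35159796, -0.67045808, -0.65334894]]), 't': array([0.51363628, 0.18756463, 1.72296918])}
wrist {'fx': 337.14501947048996, 'fy': 337.14501947048996, 'cx': 253.33030553767412, 'cy': 191.81343830128245, 'R': array([[ 0.27221219,  0.96223645, -0.00123688],
       [ 0.91871032, -0.25951618,  0.29769566],
       [ 0.28613263, -0.08217272, -0.95466002]]), 't': array([-0.62411453, -0.03950207,  0.38063943])}
{'clock': 0.1, 'joint_pos': array([-1.31759047,  0.33282758, -0.0647406 ,  1.4608516 ,  0.02159292,
        1.34991554, -0.08847722]), 'joint_velocities': array([-0.0005068 , -0.00085814,  0.00193214, -0.00288067, -0.00141807,
       -0.00110041, -0.00028981]), 'tau': array([ 2.00682211e-03, -6.26741052e+01,  4.95231897e-02, -3.92430246e+01,
        1.63453014e-02,  6.89198409e-03,  3.49008826e-05]), 'position': array([0.17009083, 0.60107501, 0.24458652]), 'ee_rot': array([ 1.37427250e-01,  9.90511648e-01, -6.49583804e-04, -7.04488563e-05]), 'ft_force': array([ 0.01284605, -0.19660316, -0.25336821]), 'torque': array([ 0.04810908, -0.06755592,  0.03174229]), 'grasp_force': 0.0, 'grip_width': 0.9983205395104388} 0.014
```

View pics/a.png

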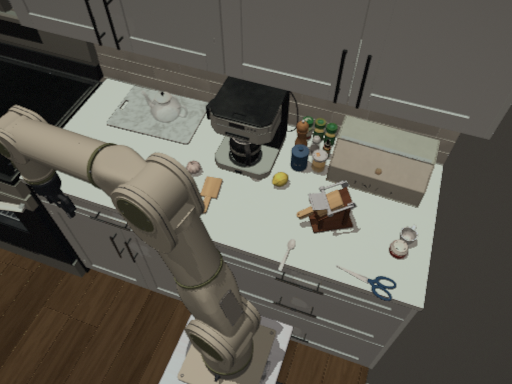

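View pics/b.png

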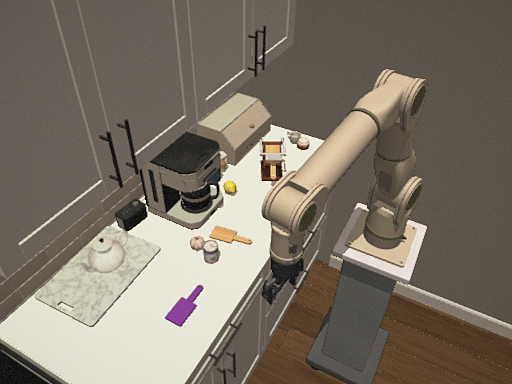

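In the side picture the loose pale paddle is at about (230,236) and the purple decoy at (185,305). The stand is at (272,160) in side and (330,210) in scene. Only the pale one fits. I'll confirm it in one enlarged composite, with the stand crops.

Run:
```python
import cv2,numpy as np
a=cv2.imread('pics/a.png');b=cv2.imread('pics/b.png')
f=lambda im,x,y,w,h,k:cv2.resize(im[y:y+h,x:x+w],None,fx=k,fy=k,interpolation=cv2.INTER_CUBIC)
t=np.hstack([f(b,200,215,60,40,6.5)[:260,:390],f(a,185,165,60,40,6.5)[:260,:390]])
u=np.hstack([f(b,250,130,60,52,6.5)[:338,:390],f(a,290,180,78,52*78//78,5)[:260,:390] if 0 else cv2.resize(a[180:232,294:354],(390,338),interpolation=cv2.INTER_CUBIC)])
cv2.imwrite('pics/c.png',np.vstack([t,u]))
```

```text
(no output)
```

View pics/c.png

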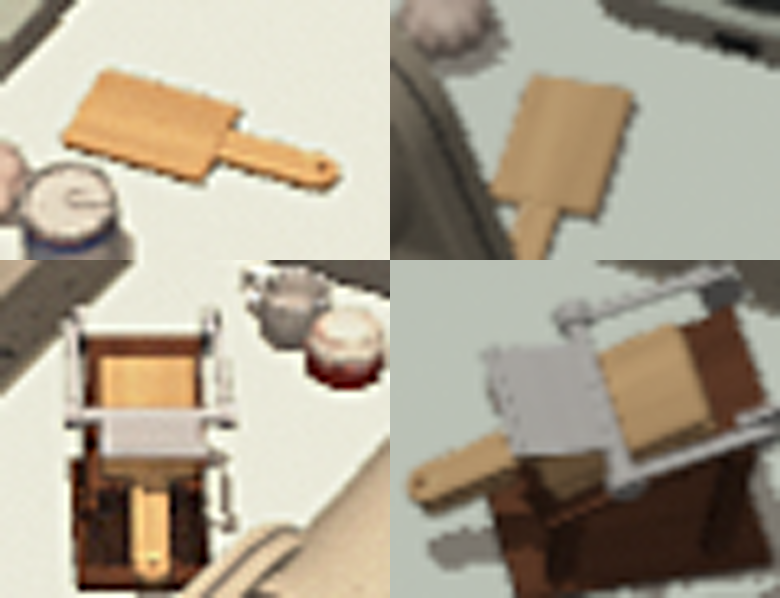

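The composite confirms it: the pale paddle has nose corners at side (217,226) and (210,236) and its handle end at (252,241). The stand, with its two paddles, opens towards the lower left in scene. Next I fit both poses.

```bash
cat >> h.py <<'E'
from scipy.optimize import least_squares
from scipy.spatial.transform import Rotation as Ro
def proj(M,X):
    c=X@M['R'].T+M['t']; return np.c_[M['fx']*c[:,0]/c[:,2]+M['cx'],M['fy']*c[:,1]/c[:,2]+M['cy']]
def fit(obs,rot,z,x0):
    # obs: list of (model, pts_local(m), pix)
    g=lambda p:np.concatenate([(proj(M,np.array(P)@(Ro.from_euler('z',p[2])*rot).as_matrix().T+[p[0],p[1],z])-np.array(u)).ravel() for M,P,u in obs])
    r=least_squares(g,x0,loss='soft_l1'); return r.x,g(r.x).reshape(-1,2).round(1)
I=Ro.identity(); BED=Ro.from_euler('y',-0.5)
E
python3 - <<'E'
from h import *
S=viewer.camera_model('side');A=viewer.camera_model('scene')
t=.006
P=[[.085,-.033,t],[.085,.033,t],[-.01,-.033,t],[-.01,.033,t],[-.085,0,t]]
us=np.array([(216.6,225.8),(209.7,236.2),(236.9,231.6),(231.5,243.2),(252.3,241.5)])
ua=np.array([(207.3,176.5),(223,179.2),(200.7,194.2),(217,198.8)])
for sgn in (1,):
  best=[]
  for o in ([0,1,2,3,4],[1,0,3,2,4]):
   for oa in ([0,1,2,3],[1,0,3,2]):
    for y in(-2,0,2):
     r=fit([(S,P,us[o]),(A,P[:4],ua[oa])],I,.006,[.5,.2,y]);best.append((abs(r[1]).sum(),r))
  b=min(best,key=lambda q:q[0]);print(b)
L=[[.095,.033,.024],[.095,-.033,.024],[-.075,0,.024],[.002,.035,.064],[.002,-.035,.064]]
r=[fit([(S,L,[(265.4,144.9),(280,144.9),(273.4,179.2),(266.2,159.7),(282,160)]),(A,L,[(338.6,190),(343.2,203.8),(296.8,215.4),(308.9,193.5),(313.2,210)])],BED,.075,[.7,-.2,y]) for y in(-2,-1,0,1)]
print(min(r,key=lambda q:abs(q[1]).sum()))
E
```

```text
(np.float64(15.700000000000001), (array([0.51760171, 0.29335856, 0.11118053]), array([[ 0.3, -2. ],
       [-0. , -1.5],
       [ 1.4, -1.3],
       [ 0.1, -1.5],
       [ 0.3, -0.1],
       [-0.3, -0.6],
       [-0.8, -1. ],
       [-1.4, -0.9],
       [-1.8,  0.4]])))
(array([ 0.54674942, -0.12103341, -1.06854535]), array([[ 0.6, -1.4],
       [ 0.5, -1.3],
       [ 0.5, -1.1],
       [-0. , -1.3],
       [ 0.1, -1.5],
       [-1.2, -1.3],
       [-0.7,  0.4],
       [-1.1, -0.4],
       [-0.1, -0. ],
       [ 0.2,  0. ]]))
```

```bash
cat >> h.py <<'E'
FL=Ro.from_matrix(np.diag([-1.,1,-1]))  # tool axes in paddle axes
def go(R,p):
    s=status.get_obs(); q=Ro.from_quat(s['ee_rot'])
    print('rotvec deg',(q.inv()*R).as_rotvec(degrees=True).round(2),'shift',q.inv().apply(np.array(p)-s['position']).round(4))
def padpose(xy,yaw,lx,z,rot=I):
    return Ro.from_euler('z',yaw)*rot*FL, [xy[0]+lx*np.cos(yaw),xy[1]+lx*np.sin(yaw),z]
E
python3 - <<'E'
from h import *
go(*padpose((.5176,.2934),.1112,-.055,.17))
E
```

```text
rotvec deg [-7.000e-02 -1.000e-02 -2.217e+01] shift [-0.3672 -0.2221  0.0749]
```

>>> play_rows(
  plan=[0,0,-22,-0.367,-0.222,0.03,0.7,0,0,-22,-0.367,-0.222,0.03,0.7,0,0,-22,-0.367,-0.222,0.03,0.7,0,0,-22,-0.367,-0.222,0.03,0.7,0,0,-22,-0.367,-0.222,0.03,0.7,0,0,-22,-0.367,-0.222,0.075,0.7,0,0,-22,-0.367,-0.222,0.075,0.7,0,0,-22,-0.367,-0.222,0.075,0.7,0,0,-22,-0.367,-0.222,0.075,0.7,0,0,-22,-0.367,-0.222,0.075,0.7,0,0,-22,-0.367,-0.222,0.075,0.7],
  squeeze=80,
)

```text
clock: 1.48
position: [0.4622, 0.2892, 0.1708]
ee_rot: [-0.055, 0.998, 0.0, 0.0]
ft_force: [0.1, 0.6, -0.2]
grip_width: 0.694
grasp_force: 0.0
```

Run:
```python
from h import *
s=status.get_obs();print(s['clock'],s['position'],s['joint_pos'].round(2))
M=viewer.camera_model('wrist');im=snap('wrist','d.png')
print(np.round(M['R'],4).tolist(),M['t'].tolist())
c,sn=np.cos(.1112),np.sin(.1112)
P=np.array([[.085,-.033],[.085,.033],[-.01,-.033],[-.01,.033],[-.085,0]])
W=np.c_[P@np.array([[c,sn],[-sn,c]])+[.5176,.2934],np.full(5,.012)]
print(proj(M,W).round(0))
```

```text
1.475 [0.46223169 0.28918471 0.17081035] [-0.78  0.21  0.15  1.78 -0.03  1.15  1.07]
[[-0.1102, 0.9939, 0.0007], [0.9487, 0.105, 0.2981], [0.2962, 0.0336, -0.9545]] [-0.23622145388636334, -0.4860978270696959, 0.1628378104443539]
[[219. 311.]
 [284. 311.]
 [216. 224.]
 [287. 224.]
 [251. 143.]]
```

View pics/d.png

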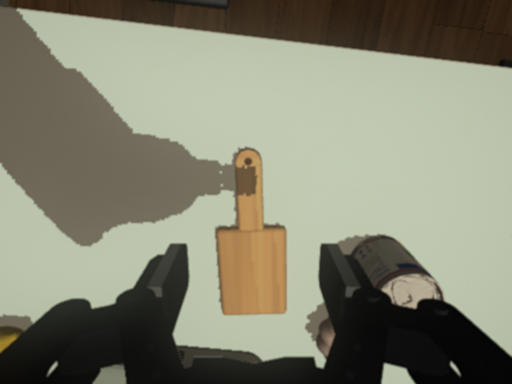

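The wrist view shows the paddle with nose corners at (223,314) and (286,313), shoulders at (217,229) and (286,226), and handle tip at (247,149). That is a few mm further towards the nose than predicted. The tin at (385,260) is clear of the grasp.

Run:
```python
from h import *
M=viewer.camera_model('wrist');t=.006
P=[[.085,-.033,t],[.085,.033,t],[-.01,-.033,t],[-.01,.033,t],[-.085,0,t]]
r=fit([(M,P,[(223,314),(286,313),(217,229),(286,226),(247,149)])],I,.006,[.518,.293,.11]);print(r)
x=r[0]
go(*padpose(x[:2],x[2],-.060,.0175))
```

```text
(array([0.52126281, 0.29327101, 0.14997346]), array([[-0.8,  1.4],
       [ 1.5,  0.2],
       [-1.6, -0. ],
       [ 0.5,  0.3],
       [ 0.2, -1.7]]))
rotvec deg [ 0.04  0.03 -2.29] shift [ 0.001  -0.0047  0.1532]
```

>>> play_rows(
  plan=[0,0,-2.3,0.001,-0.005,0.06,0.7,0,0,-2.3,0.001,-0.005,0.11,0.7,0,0,-2.3,0.001,-0.005,0.135,0.7,0,0,-2.3,0.001,-0.005,0.147,0.6,0,0,-2.3,0.001,-0.005,0.153,0.5,0,0,-2.3,0.001,-0.005,0.153,0.4,0,0,-2.3,0.001,-0.005,0.153,0.15,0,0,-2.3,0.001,-0.005,0.153,0.15,0,0,-2.3,0.001,-0.005,0.153,0.15,0,0,-2.3,0.001,-0.005,0.153,0.15],
  squeeze=80,
)

```text
clock: 2.78
position: [0.4631, 0.2834, 0.0187]
ee_rot: [-0.074, 0.997, 0.001, 0.001]
ft_force: [-1.1, -0.4, 5.6]
grip_width: 0.252
grasp_force: 79.1
```

```bash
cat >> h.py <<'E'
B=[.5467,-.1210,-1.0685]; G=[-.059,0,.0127]  # stand fit; TCP in paddle axes
def bedT(): return Ro.from_euler('z',B[2])*BED, np.array([B[0],B[1],.075])
def gobed(xc,yc,zc,tw=0.,pitch=0.):  # wanted paddle centre in bed axes (mm), small twist (rad)
    R,o=bedT(); q=R*Ro.from_euler('zy',[tw,pitch]); p=o+R.apply(np.array([xc,yc,zc])/1e3)+q.apply(G)
    print('tcp',p.round(3)); go(q*FL,p)
E
python3 - <<'E'
from h import *
gobed(-120,0,150)
E
```

```text
tcp [0.434 0.085 0.132]
rotvec deg [ 17.54 -24.95  68.16] shift [ 0.0584 -0.1917 -0.1136]
```

>>> play_rows(
  plan=[0,0,0,0,0,-0.05,0.15,0,0,0,0,0,-0.1,0.15,0,0,0,0,0,-0.15,0.15,17.5,-25,68,0.058,-0.19,-0.17,0.15,17.5,-25,68,0.058,-0.19,-0.17,0.15,17.5,-25,68,0.058,-0.19,-0.17,0.15,17.5,-25,68,0.058,-0.19,-0.17,0.15,17.5,-25,68,0.058,-0.19,-0.17,0.15,17.5,-25,68,0.058,-0.19,-0.17,0.15,17.5,-25,68,0.058,-0.19,-0.17,0.15,17.5,-25,68,0.058,-0.192,-0.135,0.15,17.5,-25,68,0.058,-0.192,-0.114,0.15,17.5,-25,68,0.058,-0.192,-0.114,0.15,17.5,-25,68,0.058,-0.192,-0.114,0.15],
)

```text
clock: 4.53
position: [0.4339, 0.0846, 0.1324]
ee_rot: [0.492, 0.834, -0.126, 0.213]
ft_force: [-0.6, 0.1, -0.6]
grip_width: 0.249
grasp_force: 78.8
```

Run:
```python
from h import *
s=status.get_obs();print(s['clock'],s['position'],s['joint_pos'].round(2));gobed(-120,0,150)
M=viewer.camera_model('wrist');w=snap('wrist','e.png')
S=viewer.camera_model('side');b=snap('side','f.png');a=snap('scene','g.png')
f=lambda im,x,y,ww,h:cv2.resize(im[y:y+h,x:x+ww,::-1],(400,300),interpolation=cv2.INTER_CUBIC)
R,o=bedT()
cv2.imwrite('pics/h.png',np.vstack([np.hstack([f(w,0,0,512,384),f(w,150,150,240,180)]),np.hstack([f(b,200,120,120,90),f(a,260,165,120,90)])]))
L=np.array([[95,33,24],[95,-33,24],[-75,0,24],[2,35,64],[2,-35,64],[0,38,32],[0,-38,32],[-12,38,32],[-12,-38,32]])/1e3
print(proj(M,R.apply(L)+o).round(0).tolist())
print(proj(M,s['position']+Ro.from_quat(s['ee_rot']).apply(FL.inv().apply(np.array([[.085,.033,.006],[.085,-.033,.006],[-.01,.033,.006],[-.01,-.033,.006],[-.085,0,.006]])-G))).round(0).tolist())
```

```text
4.525 [0.43388822 0.08459943 0.13239448] [-0.75  0.04  0.08  2.15  0.56  1.1  -0.45]
tcp [0.434 0.085 0.132]
rotvec deg [0.05 0.05 0.14] shift [ 0.0007 -0.0001  0.0001]
[[283.0, 428.0], [221.0, 428.0], [253.0, 290.0], [293.0, 393.0], [212.0, 393.0], [292.0, 363.0], [213.0, 363.0], [293.0, 353.0], [213.0, 353.0]]
[[310.0, 483.0], [196.0, 483.0], [320.0, 349.0], [187.0, 349.0], [253.0, 207.0]]
```

View pics/h.png

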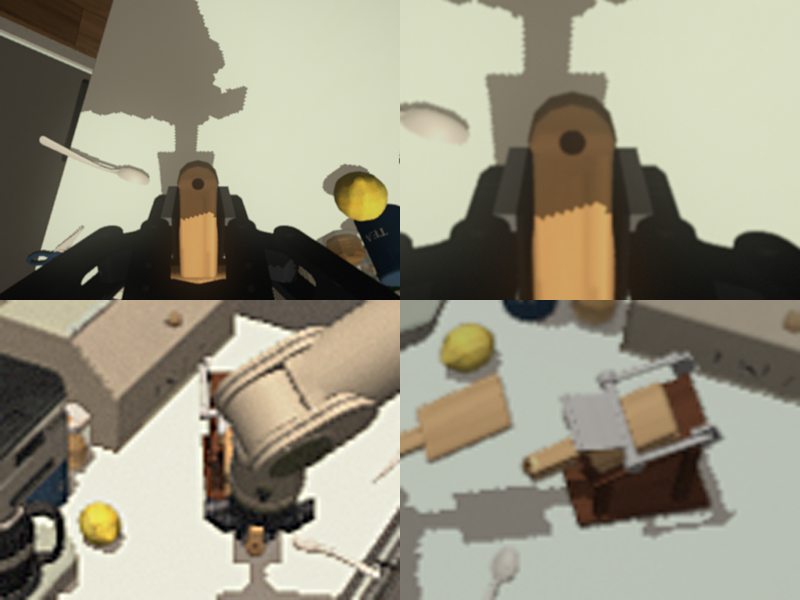

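The wrist view puts the held handle tip at (253,207), exactly as predicted, so the grasp model holds. Next I enlarge the scene view to compare the held paddle with the stored ones directly.

Run:
```python
import cv2
a=cv2.imread('pics/g.png')
cv2.imwrite('pics/i.png',cv2.resize(a[170:245,258:358],(800,600),interpolation=cv2.INTER_CUBIC))
```

```text
(no output)
```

View pics/i.png

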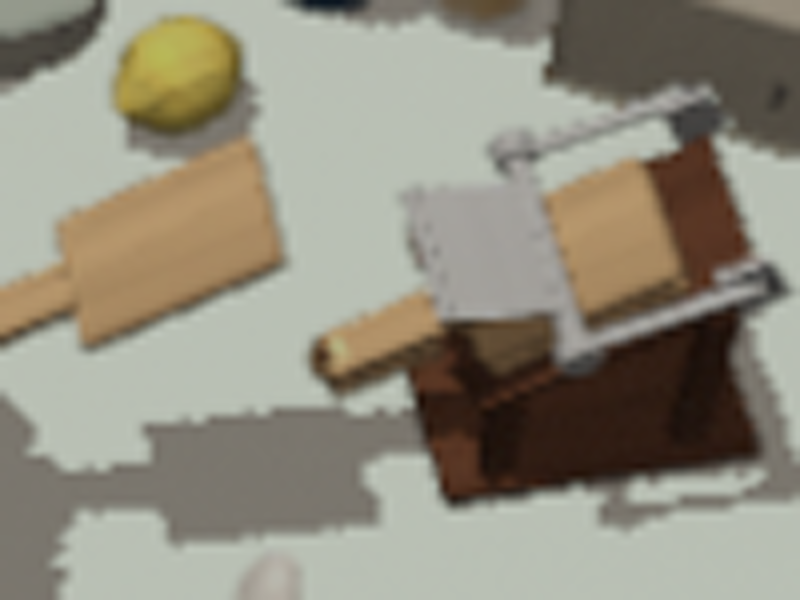

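Run:
```python
from h import *
A=viewer.camera_model('scene');S=viewer.camera_model('side')
u=lambda l:(np.array(l)+.5)/8-.5+[258,170]
s=status.get_obs();t=.006
P=np.array([[.085,.033,t],[.085,-.033,t],[-.01,.033,t],[-.01,-.033,t]])
pr=proj(A,s['position']+Ro.from_quat(s['ee_rot']).apply(FL.inv().apply(P-G)))
ob=u([(248,138),(285,260),(60,220),(82,342)]);d=(ob-pr);print(d.round(2));b=d.mean(0)
L=np.array([[95,33,24],[95,-33,24],[2,35,64],[2,-35,64],[-75,0,24]])/1e3
o=u([(638,162),(683,278),(405,190),(440,318),(316,352)])
for bb in(0,b):print(fit([(A,L,o-bb)],BED,.075,B))
```

```text
[[ 0.11  1.32]
 [ 0.7   0.56]
 [ 1.43  0.46]
 [ 0.87 -0.3 ]]
(array([ 0.54767367, -0.12042181, -1.10276022]), array([[ 0.5, -0.8],
       [-0.7,  0.2],
       [ 0.8, -0.4],
       [ 0.3,  0.2],
       [-1.6,  0.5]]))
(array([ 0.54883958, -0.11735668, -1.10274495]), array([[ 0.5, -0.8],
       [-0.7,  0.2],
       [ 0.8, -0.4],
       [ 0.3,  0.2],
       [-1.5,  0.5]]))
```

```bash
sed -i 's/^B=.*;/B=[.548,-.119,-1.08];/' h.py
python3 - <<'E'
from h import *
gobed(-110,0,100);gobed(-110,0,46)
E
```

```text
Traceback (most recent call last):
  File "h.py", line 20
    B=[.548,-.119,-1.08]; TCP in paddle axes
                                        ^^^^
SyntaxError: invalid syntax
```

```bash
sed -i 's/^B=.*/B=[.548,-.119,-1.08]; G=[-.059,0,.0127]/' h.py
python3 - <<'E'
from h import *
gobed(-110,0,100);gobed(-110,0,46)
E
```

```text
tcp [0.453 0.059 0.093]
rotvec deg [0.39 0.03 0.71] shift [-0.0084  0.0042  0.0495]
tcp [0.465 0.037 0.045]
rotvec deg [0.39 0.03 0.71] shift [-0.0084  0.0038  0.1035]
```

>>> play_rows(
  plan=[0.4,0,0.7,-0.008,0.004,0.035,0.15,0.4,0,0.7,-0.008,0.004,0.07,0.15,0.4,0,0.7,-0.008,0.004,0.095,0.15,0.4,0,0.7,-0.008,0.004,0.103,0.15,0.4,0,0.7,-0.008,0.004,0.103,0.15,0.4,0,0.7,-0.008,0.004,0.103,0.15],
)

```text
clock: 5.42
position: [0.4646, 0.0376, 0.0457]
ee_rot: [0.498, 0.831, -0.127, 0.212]
ft_force: [0.5, 0.4, -1.2]
grip_width: 0.243
grasp_force: 78.8
```

Run:
```python
from h import *
a=snap('scene','j0.png');b=snap('side','k0.png')
f=lambda im,x,y,w,h,W,H:cv2.resize(im[y:y+h,x:x+w,::-1],(W,H),interpolation=cv2.INTER_CUBIC)
cv2.imwrite('pics/j.png',np.hstack([f(a,268,170,84,63,560,420)[:,:560],f(b,245,125,36,63,240,420)]))
A=viewer.camera_model('scene');s=status.get_obs();t=.006
P=np.array([[.085,.033,t],[.085,-.033,t],[-.01,.033,t],[-.01,-.033,t]])
pr=proj(A,s['position']+Ro.from_quat(s['ee_rot']).apply(FL.inv().apply(P-G)))
print(((pr-[268,170]+.5)/.15-.5).round(0).tolist());gobed(-110,0,46)
```

```text
[[234.0, 189.0], [260.0, 292.0], [74.0, 256.0], [96.0, 359.0]]
tcp [0.465 0.037 0.045]
rotvec deg [-0.01  0.05  0.06] shift [-0.0008 -0.0001  0.0005]
```

View pics/j.png

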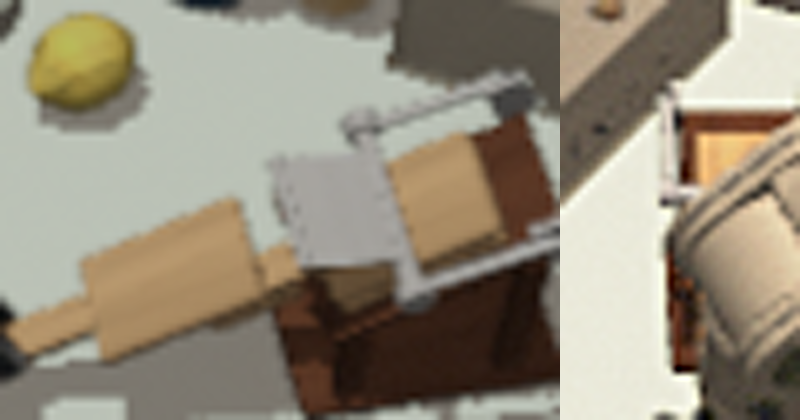

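The scene crop shows the held paddle with its nose at crop (238,199) and (262,290), just short of the lip and a little above the stored handle. I now fit held and stored paddles in this same picture and compare them.

Run:
```python
from h import *
A=viewer.camera_model('scene');u=lambda l:(np.array(l)+.5)*.15-.5+[268,170]
s=status.get_obs();q=Ro.from_quat(s['ee_rot'])*FL.inv();R,o=bedT();t=.006
c=s['position']-q.apply(G)
P=np.array([[.085,.033,t],[.085,-.033,t],[-.01,.033,t],[-.01,-.033,t]])
h,e=fit([(A,P,u([(238,199),(262,290),(82,263),(102,355)]))],BED,c[2],[c[0],c[1],-1.08]);print('held',h,e.tolist(),c)
L=np.array([[95,33,24],[95,-33,24],[2,35,64],[2,-35,64]])/1e3
b,e=fit([(A,L,u([(468,133),(501,236),(272,160),(302,265)]))],BED,.075,B);print('stand',b,e.tolist())
print('held in bed by camera',R.inv().apply([h[0]-b[0],h[1]-b[1],c[2]-.075])*1e3,h[2]-b[2]);print('believed',R.inv().apply(c-o)*1e3)
```

```text
held [ 0.49153123 -0.01626372 -1.08602635] [[0.2, -1.2], [0.4, 0.8], [-0.4, -0.8], [-0.2, 0.9]] [ 0.49184065 -0.01349285  0.06272689]
stand [ 0.54613933 -0.12066853 -1.10152313] [[-0.0, -0.2], [-0.5, -0.1], [0.5, -0.3], [-0.0, 0.6]]
held in bed by camera [-109.27992663    1.04691348   45.71476166] 0.015496779990343157
believed [-110.77477023    0.19833941   46.53139844]
```

>>> play_rows(
  plan=[0,0,0.4,-0.015,0,0.001,0.15,0,0,0.4,-0.03,-0.0005,0.001,0.15,0,0,0.4,-0.04,-0.0005,0.001,0.15,0,0,0.4,-0.047,-0.0005,0.001,0.15,0,0,0.4,-0.054,-0.0005,0.001,0.15,0,0,0.4,-0.061,-0.0005,0.001,0.15,0,0,0.4,-0.068,-0.0005,0.001,0.15,0,0,0.4,-0.075,-0.0005,0.001,0.15,0,0,0.4,-0.082,-0.0005,0.001,0.15,0,0,0.4,-0.082,-0.0005,0.001,0.15],
  squeeze=100,
)

```text
clock: 6.78
position: [0.4981, -0.0278, 0.0835]
ee_rot: [0.501, 0.829, -0.128, 0.213]
ft_force: [1.8, -1.7, -3.4]
grip_width: 0.24
grasp_force: 101.8
```

Run:
```python
from h import *
a=snap('scene','l0.png')
f=lambda im,x,y,w,h,W,H:cv2.resize(im[y:y+h,x:x+w,::-1],(W,H),interpolation=cv2.INTER_CUBIC)
w=snap('wrist','l1.png')
cv2.imwrite('pics/l.png',np.hstack([f(a,278,160,80,80,480,480),f(w,190,170,120,192,300,480)]))
s=status.get_obs();R,o=bedT();q=Ro.from_quat(s['ee_rot'])*FL.inv();print('bed pos',R.inv().apply(s['position']-q.apply(G)-o)*1e3,R.inv().apply(s['ft_force']),s['joint_pos'].round(2))
```

```text
bed pos [-28.17454326  -1.41225458  44.65223271] [ 0.65217237 -0.17333955 -4.18141311] [-0.57  0.16  0.22  2.15  0.63  0.86 -0.29]
```

View pics/l.png

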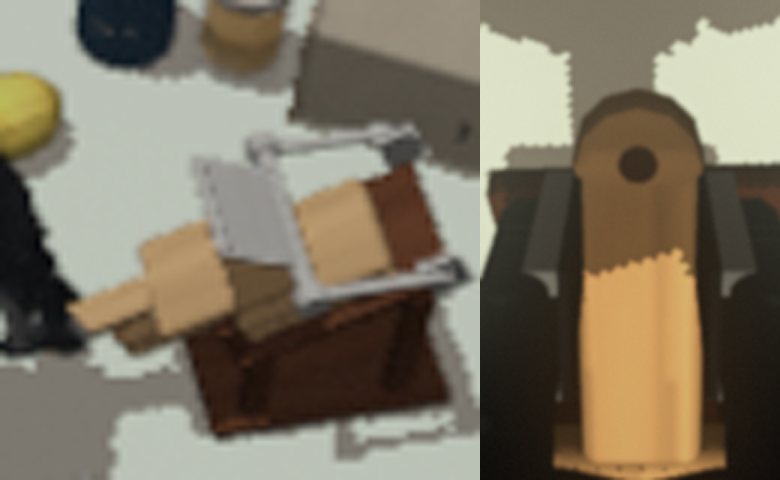

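The bar is lifted and the nose is under the lip, with the paddle in line over the stored handles. I continue past the stops and lower it.

>>> play_rows(
  plan=[0,0,0,-0.01,0,0,0.15,0,0,0,-0.02,0.0005,0,0.15,0,0,0,-0.03,0.001,0,0.15,0,0,0,-0.04,0.001,0,0.15,0,0,0,-0.049,0.001,0,0.15,0,0,0,-0.049,0.001,0,0.15,0,0,0,-0.049,0.001,0.005,0.15,0,0,0,-0.049,0.001,0.01,0.15,0,0,0,-0.049,0.001,0.012,0.15,0,0,0,-0.049,0.001,0.012,0.15,0,0,0,-0.049,0.001,0.012,0.15],
)

```text
clock: 8.25
position: [0.5214, -0.0699, 0.0963]
ee_rot: [0.501, 0.829, -0.128, 0.213]
ft_force: [-0.1, -0.2, -2.9]
grip_width: 0.24
grasp_force: 101.8
```

```bash
cat >> h.py <<'E'
def bs():
    s=status.get_obs();R,o=bedT();q=Ro.from_quat(s['ee_rot'])*FL.inv();print(s['clock'],'bed pos',(R.inv().apply(s['position']-q.apply(G)-o)*1e3).round(1),'F',R.inv().apply(s['ft_force']).round(1),s['torque'].round(2),(R.inv()*q).as_rotvec(degrees=True).round(2),s['grip_width'])
E
python3 - <<'E'
from h import *
bs()
a=snap('scene','m0.png');w=snap('wrist','m1.png')
f=lambda im,x,y,w,h,W,H:cv2.resize(im[y:y+h,x:x+w,::-1],(W,H),interpolation=cv2.INTER_CUBIC)
cv2.imwrite('pics/m.png',np.hstack([f(a,278,160,80,80,480,480),f(w,190,170,120,192,300,480)]))
E
```

```text
8.25 bed pos [20.2 -0.7 32.8] F [-1.3 -0.2 -2.6] [ 0.97  0.5  -0.06] [-0.11 -0.06 -0.33] 0.23956292580348096
```

View pics/m.png

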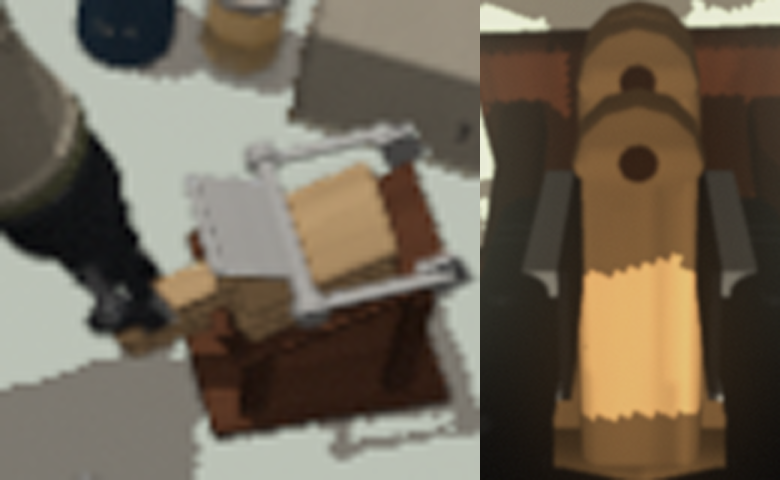

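The wrist view shows held and stored handles collinear, both at column about 638. The shoulders are past the stops and the bar rests on the paddle. Next I settle it and draw it back.

>>> play_rows(
  plan=[0,0,0,0,0,0.0015,0.15,0,0,0,0.003,0,0.002,0.15,0,0,0,0.006,0,0.002,0.15,0,0,0,0.008,0,0.002,0.15,0,0,0,0.009,0,0.002,0.15,0,0,0,0.009,0,0.002,0.15],
)

```text
clock: 9.1
position: [0.5182, -0.0637, 0.0902]
ee_rot: [0.501, 0.829, -0.127, 0.213]
ft_force: [1.0, -1.6, -3.0]
grip_width: 0.238
grasp_force: 101.8
```

```bash
python3 -c "
from h import *
bs()"
```

```text
9.1 bed pos [11.2 -0.6 30.8] F [ 0.2  0.2 -3.5] [ 0.86  0.37 -0.  ] [-0.09 -0.05 -0.33] 0.2381961731680686
```

>>> play_rows(
  plan=[0,0,0,0.001,0,0,0.15,0,0,0,0.002,0,0,0.15,0,0,0,0.002,0,0,0.15],
)

```text
clock: 9.48
position: [0.5178, -0.0632, 0.0897]
ee_rot: [0.501, 0.829, -0.128, 0.213]
ft_force: [3.2, -5.6, -1.2]
grip_width: 0.239
grasp_force: 101.8
```

```bash
python3 -c "
from h import *
bs()"
```

```text
9.475 bed pos [10.4 -0.7 30.8] F [ 5.1  0.2 -4.1] [-0.27 -0.09  0.18] [-0.11 -0.13 -0.37] 0.23872212797439493
```

>>> play_rows(
  plan=[0,0,0,0.001,0,0.0005,0.15,0,0,0,0.0015,0,0.001,0.15,0,0,0,0.0015,0,0.001,0.15],
)

```text
clock: 9.85
position: [0.5179, -0.0634, 0.0889]
ee_rot: [0.501, 0.829, -0.128, 0.214]
ft_force: [3.4, -9.2, 3.5]
grip_width: 0.236
grasp_force: 102.4
```

Run:
```python
from h import *
bs()
a=snap('scene','n0.png');w=snap('wrist','n1.png')
f=lambda im,x,y,w,h,W,H:cv2.resize(im[y:y+h,x:x+w,::-1],(W,H),interpolation=cv2.INTER_CUBIC)
cv2.imwrite('pics/n.png',np.hstack([f(a,278,160,80,80,480,480),f(w,190,170,120,192,300,480)]))
```

```text
9.85 bed pos [10.2 -0.8 30.1] F [10.2 -1.4 -1.5] [-1.47 -0.31  0.08] [-0.12 -0.22 -0.42] 0.23607140350627911
```

View pics/n.png

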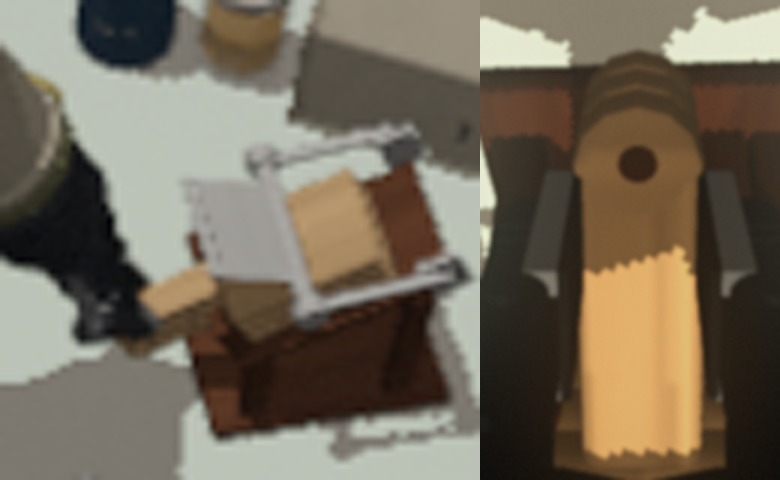

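Three handles are stacked in line and the shoulders press the stops at about 10 N. I ease off, release and withdraw.

>>> play_rows(
  plan=[0,0,0,-0.001,0,0,0.15,0,0,0,-0.001,0,0,0.35,0,0,0,-0.001,0,0,0.6,0,0,0,-0.001,0,0,0.6,0,0,0,-0.001,0,0,0.6,0,0,0,0,0,-0.01,0.6,0,0,0,0.005,0,-0.03,0.6,0,0,0,0.02,0,-0.06,0.6,0,0,0,0.05,0,-0.1,0.6,0,0,0,0.08,0,-0.15,0.6,0,0,0,0.12,0,-0.2,0.6,0,0,0,0.12,0,-0.2,0.6,0,0,0,0.12,0,-0.2,0.6],
  squeeze=20,
)

```text
clock: 11.58
position: [0.423, 0.1165, 0.2057]
ee_rot: [0.5, 0.829, -0.127, 0.213]
ft_force: [-0.0, 0.4, -0.4]
grip_width: 0.6
grasp_force: 0.0
```

Run:
```python
from h import *
bs()
a=snap('scene','o0.png');w=snap('wrist','o1.png')
f=lambda im,x,y,w,h,W,H:cv2.resize(im[y:y+h,x:x+w,::-1],(W,H),interpolation=cv2.INTER_CUBIC)
cv2.imwrite('pics/o.png',np.hstack([f(a,278,160,80,80,400,400),f(w,100,84,312,300,400,400)]))
```

```text
11.575 bed pos [-112.3    0.4  229.9] F [-0.5  0.2 -0.2] [0.41 0.26 0.01] [-0.07 -0.06 -0.31] 0.5998399821032921
```

View pics/o.png

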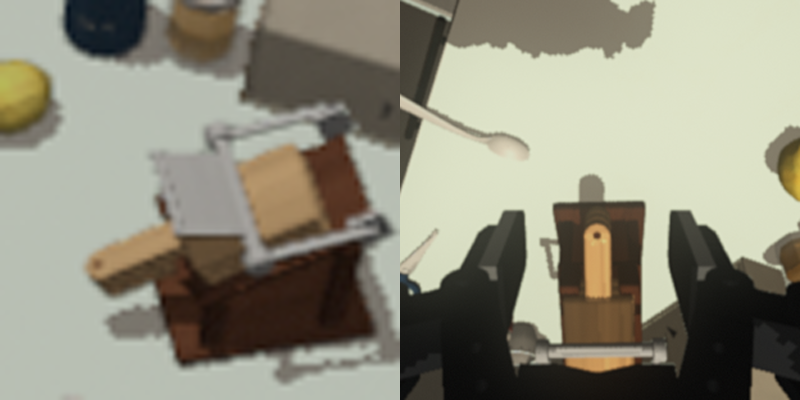

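The three paddles are stacked, square and in line, with the bar holding the top one down and the gripper clear. I'm handing in now.

```bash
python3 -c "
from h import *
print(manip.hand_in())"
```

```text
the job is handed in; nothing more can be done
None
```

The paddle is in the stand on top of the other two, held by the bar with its shoulders drawn back against the stops, released and handed in at about 11.6 s; by mistake I viewed 11 pictures, one over the limit of 10.

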